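Fetch the dice from behind the mug and the hourglass

ROBOT

A 6-joint arm with a two-finger parallel gripper is mounted at the origin on the work surface. World frame = base frame: x ahead of the robot, y to its left, z up, the work surface at z = 0. Lengths are in m, angles in rad, forces in N, time in s.
With the tool pointing down it reaches from about 0.275 to 0.875 m from the base axis. Payload 12.5 kg.
Tool frame: the origin (TCP) lies at the very end of the fingers, on their centre line; the grasp point (between the pads) lies 19 mm behind it; x points along the fingers, y is the direction in which the jaws open and shut, and the axes are right-handed (so a half turn about x gives the same grasp; the last joint's range is limited). The gripper opens to 85 mm and grips with 20 to 120 N. Pads are 22 mm wide; open, the fingers measure 114 mm over their backs; the gripper's body (76 mm by 85 mm) begins 54 mm behind the grasp point. The pads swing forward as they close: fully open they stand 13 mm farther back than shut.
Start: joints at [-1.426, 0.351, 1.652, -0, 1.139, -0.085], TCP at [0.125, -0.536, 0.231] pointing down, gripper open.
Joint ranges: [-2.75, 2.75], [-0.79, 2.1], [0.01, 2.65], [-1.57, 4.71], [0.07, 3.14], [-2.87, 2.87]. Speed limits (rad/s): [2.22, 2.22, 2.79, 3.14, 3.14, 3.14].

INTERFACE

Orientations are given as a 3x3 rotation matrix whose columns are the frame's x, y, z axes.
In Python, from bench import manip gives the robot as it stands. Calls block until the motion is done:
- manip.move_ptp(position, orientation): joint-space move of the TCP to a pose.
- manip.move_l(position, attitude=None, max_speed=0.15): straight line of the TCP; attitude=None keeps the orientation; max_speed is the mean speed in m/s.
- manip.move_j(angles): joint-space move.
- manip.set_gripper(opening, effort=None): opening from 0.0 (shut) to 1.0 (fully open); effort is the grip in N (None keeps the last); returns when the fingers have stopped.
- manip.dwell(seconds).
- manip.inverse_kinematics(position, orientation): joint angles nearest the present ones, or None.
- manip.grab_frame(name): name is "scene" or "side" or "wrist"; returns (picture, depth): 384x512x3 uint8, red, green, blue; 384x512 float32, m along the optical axis (not along the pixel's ray), 0 where there is no reading.
- manip.get_calibration(name): a dict with "camera_matrix" (3x3 intrinsics, pixels), "R" (3x3) and "t" (3): a world point X has camera coordinates R X + t. Camera axes: x right, y down, z forward; pixel columns grow to the right and rows downward; lengths in m; the calibration is good to about 2 mm. A picture is of the moment at which its call begins: read the wrist's pose just before it. get_calibration takes no time and is no camera call; for the wrist camera it gives the pose at the moment of the call.
A pose or a line that the arm cannot do raises manip.Unreachable and nothing moves.
- manip.sign_off(): hands the job in, once; it reports no verdict.
Trained networks look in the newest picture that a camera, given by its name, has taken for a name from the list of things; names that differ only in an ending like _2 or _b are one class to them, and where a whole thing is asked for, a point or a joint stands for the part that bears it (a point fixed in the world has none). Each returns a list of dicts, best first, with "confidence" (0 to 1); they miss things now and then, are a little off and sometimes report something else, mostly with a low value. They report only what shows in the picture. A call takes as long as a camera call.
- manip.look_for(camera, name): "at" ([x, y, z] in m, in world coordinates, good to about 4 mm: the middle of the surface that is visible of it).
Readings, each from a call of its own:
- manip.current_time(): time.
- manip.current_qpos(): joint angles.
- manip.current_joint_vel(): joint speeds.
- manip.current_joint_torque(): joint torques, N m.
- manip.current_ee_pos(): TCP position.
- manip.current_tcp_rot(): TCP orientation.
- manip.current_force(): force on the tool from outside, world axes, zero at the start.
- manip.current_ft_torque(): the same for the moment, N m.
- manip.current_grip_width(): opening from 0.0 (shut) to 1.0 (fully open).
Only numpy, scipy, OpenCV 4.12 (cv2) and the standard library are available. Lean on these libraries where they do the work, as an engineer would, in place of code of your own. Each camera call takes 0.05 s, during which the arm holds its last target. There are 200 camera calls.

TASK

Get the two dice ready for a game: first clear the black mug and the orange hourglass out of the way onto the grey side mat, then fetch the dice from behind them and set the brass die in the middle of the yellow pad and the steel die in the middle of the blue pad on the white turntable. Only then put the mug back in the middle of its round red coaster and the hourglass back in the middle of its square white tile. Keep the mug and the hourglass upright throughout, leave the green tin box where it is, and let everything stand released at the end.

Things in the scene. Friction and masses are not known exactly. Their poses are not given: they have to be found in the camera images.
- mug_mid (a point): black ceramic mug, open and empty, 62 mm across, 90 mm tall, wall 4 mm, straight sides; one handle on its +y side, reaching about 36 mm out. The point is on its axis half-way up, 45 mm above its underside; z up. Starts on the red coaster. Grasp it across the body near the rim, from above, along its x axis (clear of the handle)
- hourglass_mid (a point): orange plastic hourglass frame, 115 mm tall: two square end plates 50 x 50 mm (the lower 12 mm, the upper 14 mm thick) joined by four thin corner posts round a clear glass. The point is at its centre half-way up, 57.5 mm above its underside; x and y square to the plates' sides, z up. Starts on the white tile. Grasp it from above by the upper plate, whose mid-height is 50.5 mm above the point
- die_brass_mid (a point): brass (gold-coloured) metal die with black pips, a 24 mm cube, 0.1 kg. The point is at its centre; axes square to its faces, z up. Starts on the shelf, just behind the mug or the hourglass as seen from the robot
- die_steel_mid (a point): steel (silver-coloured) metal die with black pips, a 24 mm cube, 0.1 kg. The point is at its centre; axes square to its faces, z up. Starts on the shelf, just behind the mug or the hourglass as seen from the robot
- coaster: round red coaster, 84 mm across, 5 mm thick, fixed; the mug's home. Origin at the centre of its underside, on the shelf
- tile: square white tile, 82 x 82 mm, 5 mm thick, fixed; the hourglass's home. Origin at the centre of its underside, on the shelf
- mat: grey rectangular side mat, 270 mm (its x) by 150 mm (its y), 4 mm thick, fixed; room for the mug and the hourglass side by side along its x. Origin at the centre of its underside, on the shelf
- pad_yellow: yellow round pad, 44 mm across, 2 mm thick, on the white plastic turntable (200 mm across) 60 mm from its centre, opposite the blue pad. Origin at the centre of its underside, on the plate's top 22 mm above the shelf; the pad's top is 24 mm above the shelf. The plate turns stiffly about its centre if pushed sideways
- pad_blue: blue round pad, same size, height and mounting as the yellow one, on the other side of the turntable's centre. Origin at the centre of its underside
- tin: green tin box with a metal sliding door on top, 75 x 120 mm, 50 mm tall, shut, standing loose at the far side of the shelf; a bystander. Origin at the centre of its underside

How it is judged:
On the way, in this order (a step that is already met when the one before it is completed fails the run):
1. mug and hourglass both stand upright and released on the grey side mat, the dice not yet fetched (within 30 mm of their starts) (x of mug_mid in the frame of mat between -0.125 and 0.125 m and y of mug_mid in the frame of mat between -0.07 and 0.07 m and height (world z) of mug_mid below 0.061 m and angle between each of mug_mid, hourglass_mid's own z axis and vertical below 0.15 rad and x of hourglass_mid in the frame of mat between -0.125 and 0.125 m and y of hourglass_mid in the frame of mat between -0.07 and 0.07 m and height (world z) of hourglass_mid below 0.0735 m and contact force between the fingers and mug below 0.3 N and linear speed of each of mug, hourglass below 0.03 m/s and contact force between the fingers and hourglass below 0.3 N and distance of each of die_brass_mid, die_steel_mid from where it was at the start of the episode below 0.03 m), for 0.2 s.
2. brass die released on the yellow pad and steel die on the blue pad, mug and hourglass still on the mat (horizontal distance between die_brass_mid and pad_yellow below 0.012 m and z of die_brass_mid in the frame of pad_yellow between 0.008 and 0.02 m and horizontal distance between die_steel_mid and pad_blue below 0.012 m and z of die_steel_mid in the frame of pad_blue between 0.008 and 0.02 m and x of mug_mid in the frame of mat between -0.125 and 0.125 m and y of mug_mid in the frame of mat between -0.07 and 0.07 m and height (world z) of mug_mid below 0.061 m and angle between each of mug_mid, hourglass_mid's own z axis and vertical below 0.15 rad and x of hourglass_mid in the frame of mat between -0.125 and 0.125 m and y of hourglass_mid in the frame of mat between -0.07 and 0.07 m and height (world z) of hourglass_mid below 0.0735 m and contact force between the fingers and die_brass below 0.3 N and linear speed of each of die_brass, die_steel below 0.03 m/s and contact force between the fingers and die_steel below 0.3 N), for 0.2 s.
3. mug back on its coaster and hourglass back on its tile (horizontal distance between mug_mid and coaster below 0.013 m and z of mug_mid in the frame of coaster between 0.044 and 0.056 m and horizontal distance between hourglass_mid and tile below 0.013 m and z of hourglass_mid in the frame of tile between 0.0565 and 0.0685 m and angle between each of mug_mid, hourglass_mid's own z axis and vertical below 0.1 rad and contact force between the fingers and mug below 0.3 N and linear speed of each of mug, hourglass below 0.03 m/s and contact force between the fingers and hourglass below 0.3 N), for 0.2 s.
At the end, for the whole second after the job is handed in: Brass die within 12 mm of the centre of the yellow pad and steel die within 12 mm of the centre of the blue pad, lying on them; mug upright on the red coaster and hourglass upright on the white tile, each within 13 mm of its centre; tin box within 20 mm of its start; all released and at rest (all of step 3 and horizontal distance between die_brass_mid and pad_yellow below 0.012 m and z of die_brass_mid in the frame of pad_yellow between 0.008 and 0.02 m and horizontal distance between die_steel_mid and pad_blue below 0.012 m and z of die_steel_mid in the frame of pad_blue between 0.008 and 0.02 m and contact force between the fingers and die_brass below 0.3 N and linear speed of each of die_brass, die_steel below 0.03 m/s and contact force between the fingers and die_steel below 0.3 N and distance of tin from where it was at the start of the episode below 0.02 m); the robot touches nothing.
It fails at once if the mug or the hourglass is tipped by more than about 35 degrees (angle between any of mug_mid, hourglass_mid's own z axis and vertical above 0.6 rad).
It fails at once if the tin box is shifted by more than 20 mm (distance of tin from where it was at the start of the episode above 0.02 m).
It also fails if it takes over 128 s, if anything falls off the work surface, if the arm or the gripper's body presses on something with over 40 N, if the wrist force passes 120 N, or if a joint passes its speed limit or range.

## Working session

There is one attempt and no reset: what is moved stays moved. The work goes in short steps, each a Python script; the robot and the scene stay as the last script left them, time stands still between calls to the robot, and variables do not carry over. Pictures are saved under pics/ and viewed, on a budget of 14 in all, crops included, one or two more only if the job needs it, and the job is handed in when it is done.

```bash
ls && mkdir -p pics && python3 - <<'E'
from bench import manip
import cv2, numpy as np
for c in ["scene","side"]:
    p,d=manip.grab_frame(c); cv2.imwrite(f"pics/{c}0.png",p[:,:,::-1])
    for n in ["mug_mid","hourglass_mid","die_brass_mid","die_steel_mid","coaster","tile","mat","pad_yellow","pad_blue","tin"]:
        print(c,n,[(np.round(r["at"],3).tolist(),round(r["confidence"],2)) for r in manip.look_for(c,n)][:3])
print(manip.current_time(), manip.current_tcp_rot().round(2) if hasattr(manip.current_tcp_rot(),'round') else manip.current_tcp_rot())
E
python3 -c "
import cv2,numpy as np
cv2.imwrite('pics/both0.png',cv2.resize(np.vstack([cv2.imread('pics/scene0.png'),cv2.imread('pics/side0.png')]),None,fx=.78,fy=.78))"
```

```text
pics
scene mug_mid [([0.479, 0.076, 0.062], 0.89), ([0.486, 0.093, 0.002], 0.61)]
scene hourglass_mid [([0.479, -0.061, 0.08], 0.91)]
scene die_brass_mid []
scene die_steel_mid [([0.534, 0.08, 0.021], 0.6)]
scene coaster [([0.486, 0.092, 0.007], 0.59)]
scene tile [([0.486, -0.045, 0.008], 0.72), ([0.48, 0.075, 0.061], 0.32)]
scene mat [([0.532, 0.081, 0.02], 0.75), ([0.467, 0.294, 0.005], 0.65)]
scene pad_yellow [([0.515, -0.252, 0.026], 0.67)]
scene pad_blue [([0.438, -0.348, 0.027], 0.57)]
scene tin [([0.744, -0.05, 0.044], 0.56)]
side mug_mid [([0.46, 0.089, 0.061], 0.58)]
side hourglass_mid []
side die_brass_mid [([0.526, -0.071, 0.024], 0.71)]
side die_steel_mid [([0.528, 0.088, 0.023], 0.62)]
side coaster [([0.451, 0.097, 0.003], 0.69)]
side tile [([0.446, -0.056, 0.008], 0.61)]
side mat [([0.447, 0.299, 0.004], 0.68)]
side pad_yellow [([0.525, -0.072, 0.025], 0.33)]
side pad_blue [([0.435, -0.344, 0.028], 0.6), ([0.516, -0.253, 0.023], 0.33)]
side tin [([0.717, -0.05, 0.039], 0.56)]
1.1 [[-0.    0.23 -0.97]
 [-0.   -0.97 -0.23]
 [-1.    0.    0.  ]]
```

View pics/both0.png

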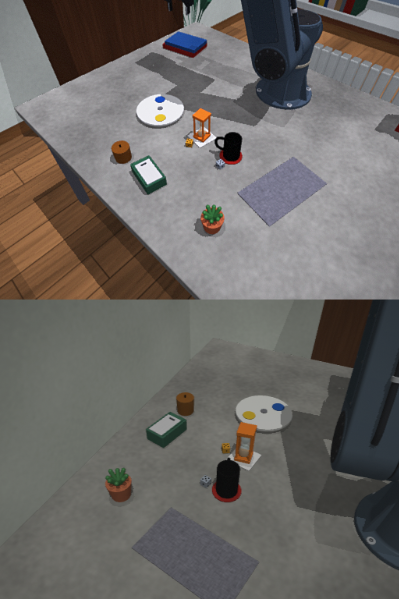

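The scene camera shows the steel die behind the mug, the brass die behind the hourglass, and the mat on the +y side. The mug's handle points roughly to -y. Next I'll take a closer look with the wrist camera.

```bash
cat > h.py <<'E'
from bench import manip
import numpy as np, cv2
def R(a):
    c,s=np.cos(a),np.sin(a)
    return np.array([[0,c,s],[0,s,-c],[-1,0,0]],float)
def shot(name,cam="wrist"):
    K=manip.get_calibration(cam); p,d=manip.grab_frame(cam)
    cv2.imwrite(f"pics/{name}.png",p[:,:,::-1]); np.savez(f"pics/{name}.npz",p=p,d=d,K=K["camera_matrix"],R=K["R"],t=K["t"])
    return p,d,K
def cloud(d,K):
    v,u=np.mgrid[:d.shape[0],:d.shape[1]]
    k=np.array(K["camera_matrix"]); 
    c=np.dstack([(u-k[0,2])/k[0,0]*d,(v-k[1,2])/k[1,1]*d,d])
    return (c-np.array(K["t"]).ravel())@np.array(K["R"])
def look(names,cam="wrist",n=2):
    for m in names:
        print(m,[(np.round(r["at"],3).tolist(),round(r["confidence"],2)) for r in manip.look_for(cam,m)][:n])
E
python3 - <<'E'
from h import *
manip.move_ptp([0.42,0.02,0.36],R(0))
print(manip.current_ee_pos(),manip.current_qpos())
p,d,K=shot("w1"); print(np.round(K["R"],2),np.round(K["t"],3))
P=cloud(d,K); print(P[0,0],P[0,-1],P[-1,0],P[-1,-1],P[192,256])
look(["mug_mid","hourglass_mid","die_brass_mid","die_steel_mid","coaster","tile"])
E
```

```text
[0.42010503 0.01949318 0.35985164] [-6.43548985e-02 -9.43940343e-03  1.76686641e+00 -1.15286465e-04
  1.38440811e+00 -6.32445014e-02]
[[ 1.   -0.   -0.  ]
 [-0.   -0.95  0.3 ]
 [-0.   -0.3  -0.95]] [-0.421 -0.058  0.509]
[ 7.00970312e-02  2.11777333e-01 -1.76970519e-04] [0.71539348 0.1913021  0.0866789 ] [0.36158369 0.03102166 0.44423281] [0.48086415 0.03200359 0.4451026 ] [ 0.4246717  -0.06837756 -0.00056699]
mug_mid [([0.469, 0.065, 0.031], 0.76)]
hourglass_mid [([0.463, -0.06, 0.117], 0.92)]
die_brass_mid [([0.526, -0.072, 0.025], 0.62)]
die_steel_mid [([0.526, 0.078, 0.021], 0.91)]
coaster [([0.442, 0.085, 0.008], 0.97)]
tile [([0.449, -0.054, 0.007], 0.87)]
```

View pics/w1.png

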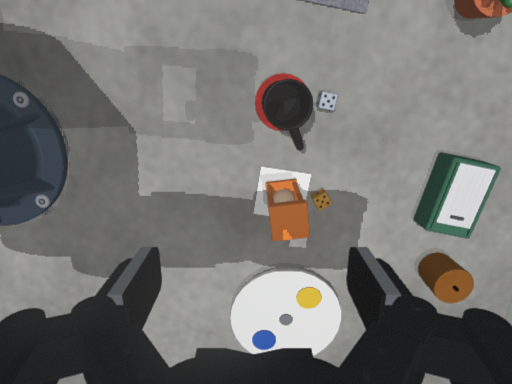

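Pixel positions: mug rim (287,104) with its handle toward (298,148), steel die (328,101), brass die (321,199), hourglass top (288,222), turntable (286,315). I'll fit each pose from the depth cloud, then look at the mat.

```bash
cat > fit.py <<'E'
from h import *
def circ(q):
    A=np.c_[2*q,np.ones(len(q))]; s=np.linalg.lstsq(A,(q**2).sum(1),rcond=None)[0]
    return s[:2],np.sqrt(s[2]+s[0]**2+s[1]**2)
def rect(q,lo=1):
    (c,s,a)=cv2.minAreaRect((q*1000).astype(np.float32)); return np.round(np.array(c)/1000,4),np.round(s,1),round(a,1)
def blob(m):
    n,l,st,_=cv2.connectedComponentsWithStats(m.astype(np.uint8)); return l==1+np.argmax(st[1:,4])
E
python3 - <<'E'
from fit import *
z=np.load("pics/w1.npz"); p,d=z["p"],z["d"]; P=cloud(d,dict(camera_matrix=z["K"],R=z["R"],t=z["t"]))
h=cv2.cvtColor(p,cv2.COLOR_RGB2HSV); H,S,V=[h[...,i].astype(int) for i in range(3)]
X,Y,Z=P[...,0],P[...,1],P[...,2]; v=np.mgrid[:384,:512][0]
box=lambda a,b,c,e:(X>a)&(X<b)&(Y>c)&(Y<e)
print("table z",np.median(Z[box(.36,.4,-.1,0.1)]),np.std(Z[box(.36,.4,-.1,.1)]))
m=blob(box(.38,.56,.0,.15)&(Z>.088)&(Z<.105)); q=P[m]; print("rim n",m.sum(),q[:,2].max()); 
hull=cv2.convexHull((q[:,:2]).astype(np.float32))[:,0]; print("mug",cv2.minEnclosingCircle(q[:,:2].astype(np.float32)),rect(q[:,:2]))
b=blob(box(.38,.56,.0,.15)&(Z>.02)&(V<80)); q=P[b&(Z<.075)&(Z>.03)]; print("dark lower y range",q[:,:2].min(0),q[:,:2].max(0), q[q[:,1].argmin()])
m=blob(box(.38,.56,-.12,.0)&(Z>.112)&(Z<.13)); q=P[m]; print("hg",m.sum(),rect(q[:,:2]),np.median(q[:,2]))
for n,bb in (("steel",(.50,.57,.04,.12)),("brass",(.50,.57,-.12,-.04))):
    m=blob(box(*bb)&(Z>.021)&(Z<.03)); q=P[m]; print(n,m.sum(),rect(q[:,:2]),q[:,:2].mean(0),np.median(q[:,2]))
m=blob((S>120)&((H<8)|(H>172))&box(.36,.56,.0,.16)&(Z<.012)); q=P[m]; 
e=cv2.findContours(m.astype(np.uint8),cv2.RETR_EXTERNAL,cv2.CHAIN_APPROX_NONE)[0][0][:,0]; E=P[e[:,1],e[:,0]][:,:2]
E=E[np.linalg.norm(E-[.443,.086],axis=1)>.037]; print("coaster",circ(E),np.median(q[:,2]),q[:,:2].min(0),q[:,:2].max(0))
m=(S<50)&(V>150)&box(.38,.52,-.13,.0)&(Z<.012)&(Z>0.002); q=P[blob(m)]; print("tile",rect(q[:,:2]),rect(P[m][:,:2]))
for n,mm in (("yel",(H>18)&(H<35)&(S>120)),("blu",(H>100)&(H<130)&(S>120))):
    m=blob(mm&(v>270)&(Z>.015)&(Z<.035)); q=P[m]; print(n,m.sum(),rect(q[:,:2]),cv2.minEnclosingCircle(q[:,:2].astype(np.float32)),np.median(q[:,2]))
manip.move_ptp([0.42,0.22,0.36],R(0))
shot("w2"); look(["mat","mug_mid","die_steel_mid"])
E
```

```text
table z 0.42186521540521227 0.17627769354515607
rim n 537 0.09777795351147024
mug ((0.46288400888442993, 0.0756334438920021), 0.030906014144420624) (array([0.4628, 0.0759]), array([60.5, 60.6]), 27.5)Traceback (most recent call last):
  File "<stdin>", line 9, in <module>
    return umr_minimum(a, axis, None, out, keepdims, initial, where)
ValueError: zero-size array to reduction operation minimum which has no identity
```

```bash
python3 - <<'E'
from fit import *
z=np.load("pics/w1.npz"); p,d=z["p"],z["d"]; P=cloud(d,dict(camera_matrix=z["K"],R=z["R"],t=z["t"]))
h=cv2.cvtColor(p,cv2.COLOR_RGB2HSV); H,S,V=[h[...,i].astype(int) for i in range(3)]
X,Y,Z=P[...,0],P[...,1],P[...,2]; v=np.mgrid[:384,:512][0]
box=lambda a,b,c,e:(X>a)&(X<b)&(Y>c)&(Y<e)&(Z<.14)
m=box(.38,.51,.0,.13)&(Z>.035)&(Z<.085); q=P[m]; q=q[q[:,1]<.04]; print("handle",len(q),q.mean(0) if len(q) else 0,q[q[:,1].argmin()] if len(q) else 0)
m=blob(box(.38,.56,-.12,.0)&(Z>.112)); q=P[m]; print("hg",m.sum(),rect(q[:,:2]),np.median(q[:,2]))
for n,bb in (("steel",(.50,.57,.04,.12)),("brass",(.50,.57,-.12,-.04))):
    m=blob(box(*bb)&(Z>.021)&(Z<.03)); q=P[m]; print(n,m.sum(),rect(q[:,:2]),q[:,:2].mean(0),np.median(q[:,2]))
m=blob((S>120)&((H<8)|(H>172))&box(.36,.56,.0,.16)&(Z<.012)); q=P[m]; 
e=cv2.findContours(m.astype(np.uint8),cv2.RETR_EXTERNAL,cv2.CHAIN_APPROX_NONE)[0][0][:,0]; E=P[e[:,1],e[:,0]][:,:2]
E=E[np.linalg.norm(E-[.46,.076],axis=1)>.037]; print("coaster",circ(E),np.median(q[:,2]),q[:,:2].min(0),q[:,:2].max(0))
m=(S<50)&(V>150)&box(.38,.52,-.13,.0)&(Z<.012)&(Z>0.002); print("tile",m.sum(),rect(P[blob(m)][:,:2]),rect(P[m][:,:2]))
for n,mm in (("yel",(H>18)&(H<35)&(S>120)),("blu",(H>100)&(H<130)&(S>120))):
    m=blob(mm&(v>270)&(Z>.015)&(Z<.035)); q=P[m]; print(n,m.sum(),rect(q[:,:2]),cv2.minEnclosingCircle(q[:,:2].astype(np.float32)),np.median(q[:,2]))
manip.move_ptp([0.42,0.22,0.36],R(0))
shot("w2"); look(["mat","mug_mid","die_steel_mid"])
E
```

```text
handle 140 [0.47948808 0.02762394 0.07590345] [0.48653977 0.0133626  0.06167078]
hg 1430 (array([ 0.4664, -0.0696]), array([49.9, 50.5]), 6.9) 0.11990341178113612
steel 282 (array([0.5274, 0.0773]), array([23.7, 23.9]), 79.2) [0.52707204 0.07741065] 0.023997721612518855
brass 217 (array([ 0.5287, -0.0759]), array([23.8, 24.6]), 30.8) [ 0.52849113 -0.07513849] 0.023809350582485823
coaster (array([0.4629123 , 0.07496972]), np.float64(0.039822343464631975)) 0.005259353733636585 [0.4229754 0.035071 ] [0.4937029 0.1146396]
tile 1004 (array([ 0.466 , -0.0698]), array([81.3, 81.7]), 81.4) (array([ 0.4561, -0.0547]), array([127.7, 104.1]), 1.7)
yel 398 (array([ 0.5166, -0.2544]), array([40.6, 41.9]), 3.0) ((0.5172344446182251, -0.25467029213905334), 0.021930726245045662) 0.02384834649428449
blu 330 (array([ 0.4386, -0.3456]), array([38.6, 40.2]), 0.7) ((0.43922102451324463, -0.3460153639316559), 0.021464047953486443) 0.023917669416712778
mat [([0.455, 0.298, 0.005], 0.59)]
mug_mid [([0.465, 0.064, 0.062], 0.72), ([0.462, -0.054, 0.08], 0.5)]
die_steel_mid [([0.527, 0.08, 0.022], 0.67)]
```

View pics/w2.png

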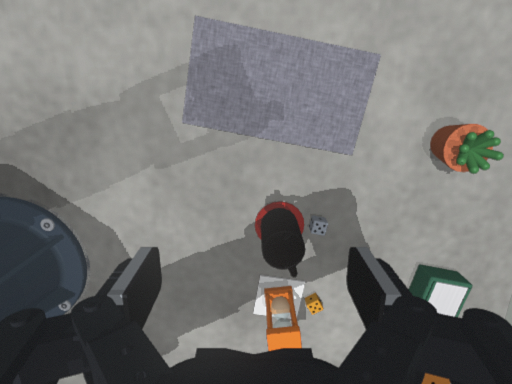

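The w1 fits agree well with the nominal sizes. In w2 the mat corners are at about (196,15), (379,55), (353,155) and (183,124). The next script computes the mat frame and moves the mug onto it.

```bash
cat >> h.py <<'E'
def pick(xy,z,a,effort=40,pre=1.0,zt=0.24,v=0.12):
    manip.set_gripper(pre,20)
    manip.move_ptp([*xy,zt],R(a))
    manip.move_l([*xy,z+.04],max_speed=0.25); manip.move_l([*xy,z],max_speed=v)
    manip.set_gripper(0,effort); print("w",manip.current_grip_width()*85)
    manip.move_l([*xy,z+.02],max_speed=.08); manip.move_l([*xy,zt],max_speed=0.25); print("w",manip.current_grip_width()*85,manip.current_force())
def place(xy,z,a,op=1.0,zt=0.24):
    manip.move_ptp([*xy,zt],R(a))
    manip.move_l([*xy,z+.03],max_speed=0.25); manip.move_l([*xy,z],max_speed=.06); manip.dwell(.15)
    f=manip.current_force(); manip.set_gripper(op,20); manip.dwell(.1)
    manip.move_l([*xy,z+.03],max_speed=.1); manip.move_l([*xy,zt],max_speed=.3); print("placed F",f,"t",manip.current_time())
E
python3 - <<'E'
from fit import *
z=np.load("pics/w2.npz"); p=z["p"]; px=np.array([(196,15),(379,55),(353,155),(183,124)],float)
r=(np.c_[px,np.ones(4)]@np.linalg.inv(z["K"]).T)@z["R"]; o=-z["R"].T@z["t"].ravel()
c=(o+r*((.004-o[2])/r[:,2])[:,None])[:,:2]; print(c.round(3),[np.linalg.norm(c[i]-c[(i+1)%4]).round(3) for i in range(4)])
ctr=c.mean(0); e=c[1]-c[0]+c[2]-c[3]; e/=np.linalg.norm(e); print("mat",ctr,np.degrees(np.arctan2(e[1],e[0])))
m,hg=ctr+.068*e,ctr-.068*e; np.savez("mat.npz",mug=m,hg=hg); print(m,hg)
mug=(.4628,.0757); a=.36
pick(mug,.052,a)
place(m,.052,a)
print(manip.current_time()); shot("w3"); shot("s3","side")
E
python3 -c "
import cv2,numpy as np
cv2.imwrite('pics/b3.png',np.hstack([cv2.imread('pics/w3.png'),cv2.imread('pics/s3.png')])[:, :][::1])
i=cv2.imread('pics/b3.png'); cv2.imwrite('pics/b3.png',cv2.resize(i,(800,300)))"
```

```text
[[0.341 0.392]
 [0.601 0.34 ]
 [0.577 0.194]
 [0.313 0.242]] [np.float64(0.265), np.float64(0.148), np.float64(0.269), np.float64(0.152)]
mat [0.45812771 0.29202883] -10.74670279821347
[0.52493507 0.27934904] [0.39132035 0.30470862]
w 59.44070983246261
w 59.72916792176219 [-0.35281297 -0.01077757 -3.18563798]
placed F [-4.79157005 -1.94689354  5.23262399] t 12.6167
12.6167
```

View pics/b3.png

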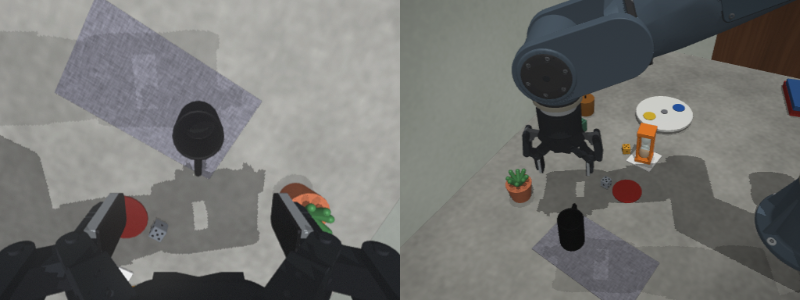

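The mug stands upright on the mat. The hourglass is next.

```bash
python3 - <<'E'
from fit import *
M=np.load("mat.npz")
pick((.4663,-.0696),.090,.12,zt=.26)
place(M["hg"],.090,.12,zt=.26)
manip.move_ptp([.46,.1,.36],R(0))
p,d,K=shot("w4"); P=cloud(d,K); X,Y,Z=P[...,0],P[...,1],P[...,2]
box=lambda a,b,c,e:(X>a)&(X<b)&(Y>c)&(Y<e)&(Z<.14)
m=blob(box(.3,.46,.2,.4)&(Z>.112)); q=P[m]; print("hg",rect(q[:,:2]),np.median(q[:,2]))
m=blob(box(.45,.6,.2,.36)&(Z>.088)); q=P[m]; print("mug",rect(q[:,:2]),np.median(q[:,2]))
for n,bb in (("steel",(.50,.57,.04,.12)),("brass",(.50,.57,-.12,-.04))):
    m=blob(box(*bb)&(Z>.021)&(Z<.03)); q=P[m]; print(n,m.sum(),rect(q[:,:2]))
h=cv2.cvtColor(p,cv2.COLOR_RGB2HSV); H,S,V=[h[...,i].astype(int) for i in range(3)]
m=blob((S>120)&((H<8)|(H>172))&box(.36,.56,.0,.16)&(Z<.012)); q=P[m]; print("coaster",rect(q[:,:2]))
m=blob((S<50)&(V>150)&box(.38,.52,-.13,.0)&(Z<.012)&(Z>0.002));print("tile",m.sum(),rect(P[m][:,:2])); print(manip.current_time())
E
```

```text
w 48.97083982874809
w 49.1023564721752 [ 0.64754846  0.5201371  -3.01861781]
placed F [-3.67383589 -1.03342673  6.38284983] t 21.5333Traceback (most recent call last):
  File "<stdin>", line 8, in <module>
  File "fit.py", line 8, in blob
    n,l,st,_=cv2.connectedComponentsWithStats(m.astype(np.uint8)); return l==1+np.argmax(st[1:,4])
                                                                               ~~~~~~~~~^^^^^^^^^^
    return _wrapfunc(a, 'argmax', axis=axis, out=out, **kwds)
    return bound(*args, **kwds)
ValueError: attempt to get argmax of an empty sequence
```

View pics/w4.png

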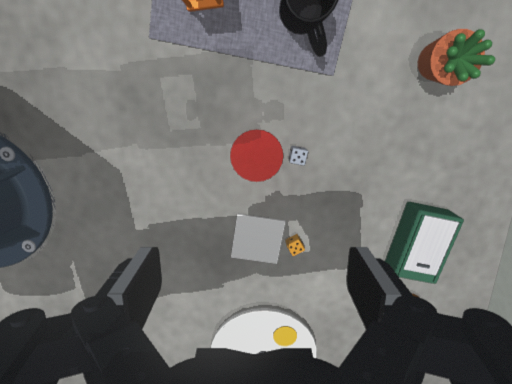

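The hourglass and mug both stand on the mat at the top edge of the view, and the dice and home spots are clear. I'll refine from this frame and fetch the steel die.

```bash
python3 - <<'E'
from fit import *
z=np.load("pics/w4.npz"); p,d=z["p"],z["d"]; P=cloud(d,dict(camera_matrix=z["K"],R=z["R"],t=z["t"]))
X,Y,Z=P[...,0],P[...,1],P[...,2]
box=lambda a,b,c,e:(X>a)&(X<b)&(Y>c)&(Y<e)&(Z<.14)
D={}
for n,bb in (("steel",(.50,.57,.04,.12)),("brass",(.50,.57,-.12,-.04))):
    m=blob(box(*bb)&(Z>.021)&(Z<.03)); D[n]=rect(P[m][:,:2]); print(n,m.sum(),D[n])
h=cv2.cvtColor(p,cv2.COLOR_RGB2HSV); H,S,V=[h[...,i].astype(int) for i in range(3)]
m=blob((S>120)&((H<8)|(H>172))&box(.36,.56,.0,.16)&(Z<.012)); print("coaster",rect(P[m][:,:2]))
m=blob((S<50)&(V>110)&box(.40,.52,-.13,-.02)&(Z<.012)&(Z>0.003));print("tile",m.sum(),rect(P[m][:,:2]))
c,s,a=D["steel"]
assert np.linalg.norm(c-[.5274,.0773])<.006
# jaws at the die-face direction nearest to world x
aa=np.radians(a-90 if a>45 else a); print(aa)
pick(c,.003,aa,effort=40,pre=.6,zt=.2)
shot("w5"); print(manip.current_time())
E
```

```text
steel 245 (array([0.5272, 0.0775]), array([24.1, 23.4]), 79.0)
brass 187 (array([ 0.5285, -0.0754]), array([23.8, 24.4]), 30.4)
coaster (array([0.4636, 0.0751]), array([81.7, 80.2]), 0.6)
tile 2074 (array([ 0.4659, -0.0702]), array([82.7, 82. ]), 81.2)
-0.19198621771937624
w 23.32744634571142
w 23.16902179940536 [ 0.4095439   0.48085659 -0.85885497]
26.6167
```

View pics/w5.png

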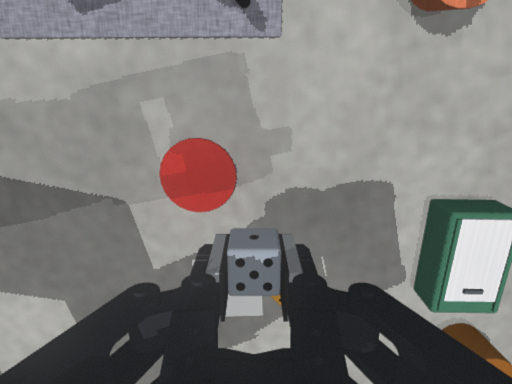

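The steel die is held squarely between the pads at (254,265). I'll place it on blue, then do the brass die.

```bash
python3 - <<'E'
from fit import *
place((.4389,-.3458),.0277,-.192,op=.5,zt=.2)
b=np.radians(30.4)
pick((.5285,-.0755),.003,b,effort=40,pre=.6,zt=.2)
manip.move_ptp([.47,-.2,.34],R(b))
p,d,K=shot("w6"); P=cloud(d,K); X,Y,Z=P[...,0],P[...,1],P[...,2]
h=cv2.cvtColor(p,cv2.COLOR_RGB2HSV); H,S,V=[h[...,i].astype(int) for i in range(3)]
g=(Z>.015)&(Z<.035)&(np.hypot(X-.478,Y+.3)<.11)
for n,mm in (("yel",(H>18)&(H<35)&(S>120)&g),("blu",(H>100)&(H<130)&(S>120)&g),("die",(Z>.044)&(Z<.055)&(np.hypot(X-.478,Y+.3)<.11))):
    if mm.any(): q=P[blob(mm)]; print(n,len(q),rect(q[:,:2]),cv2.minEnclosingCircle(q[:,:2].astype(np.float32)),np.median(q[:,2]))
print(manip.current_time())
E
```

```text
placed F [ 1.23951833 -1.03243208  4.88171428] t 31.225
w 22.927129614494362
w 22.994438514878897 [-0.28620265  0.30384974 -1.09388543]
yel 582 (array([ 0.5151, -0.2543]), array([40.4, 39.9]), 31.3) ((0.5152217745780945, -0.25454115867614746), 0.021389082074165344) 0.0240690719732275
blu 188 (array([ 0.4397, -0.3436]), array([33.5, 40.8]), 89.5) ((0.439775675535202, -0.34661275148391724), 0.02095928229391575) 0.023972321243201082
die 256 (array([ 0.4403, -0.3462]), array([24.3, 24. ]), 79.6) ((0.43966904282569885, -0.346087247133255), 0.015421678312122822) 0.04793368046607925
36.3083
```

View pics/w6.png

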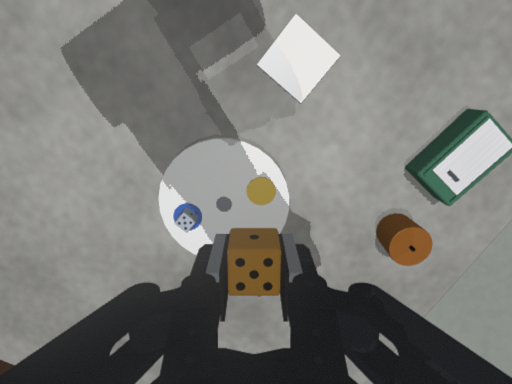

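The steel die sits on the blue pad, about 1 mm from centre by the fit. I'll place the brass die, check it, and look at the mat.

```bash
python3 - <<'E'
from fit import *
place((.516,-.2545),.0277,np.radians(30.4),op=.5,zt=.2)
manip.move_ptp([.45,-.2,.36],R(0))
p,d,K=shot("w7"); P=cloud(d,K); X,Y,Z=P[...,0],P[...,1],P[...,2]
h=cv2.cvtColor(p,cv2.COLOR_RGB2HSV); H,S,V=[h[...,i].astype(int) for i in range(3)]
for n,c in (("brass",(.516,-.2545)),("steel",(.4395,-.346))):
    m=(np.hypot(X-c[0],Y-c[1])<.04); q=P[blob(m&(Z>.044)&(Z<.055))]; print(n,len(q),rect(q[:,:2]),np.median(q[:,2]))
    q=P[m&(Z>.015)&(Z<.03)&(S>110)]; print(" pad",cv2.minEnclosingCircle(q[:,:2].astype(np.float32)))
manip.set_gripper(1,20)
manip.move_ptp([.44,.22,.36],R(0))
p,d,K=shot("w8"); P=cloud(d,K); X,Y,Z=P[...,0],P[...,1],P[...,2]
box=lambda a,b,c,e:(X>a)&(X<b)&(Y>c)&(Y<e)&(Z<.14)
for n,bb,zz in (("hg",(.3,.46,.2,.4),.112),("mug",(.45,.6,.2,.36),.088)):
    m=box(*bb)&(Z>zz)
    if m.any(): q=P[blob(m)]; print(n,len(q),rect(q[:,:2]),cv2.minEnclosingCircle(q[:,:2].astype(np.float32)),np.median(q[:,2]))
print(manip.current_time())
E
python3 -c "
import cv2,numpy as np
cv2.imwrite('pics/b8.png',cv2.resize(np.hstack([cv2.imread('pics/w7.png'),cv2.imread('pics/w8.png')]),(800,300)))"
```

```text
placed F [ 0.87785902 -1.64046622  5.13060924] t 40.0
brass 262 (array([ 0.5175, -0.2549]), array([23.9, 25. ]), 31.2) 0.04797152667052121
 pad ((0.516772449016571, -0.2551276981830597), 0.021494178101420403)
steel 226 (array([ 0.439 , -0.3452]), array([23.9, 24.2]), 76.3) 0.04783409922705486
 pad ((0.4386022686958313, -0.34569689631462097), 0.02121652662754059)
hg 2047 (array([0.3907, 0.3044]), array([50.2, 50. ]), 6.8) ((0.3908179998397827, 0.3043457269668579), 0.03410114347934723) 0.11910801758479493
mug 568 (array([0.5247, 0.2794]), array([61. , 60.9]), 83.3) ((0.5250124335289001, 0.27929696440696716), 0.031079497188329697) 0.09372055016834922
42.9083
```

View pics/b8.png

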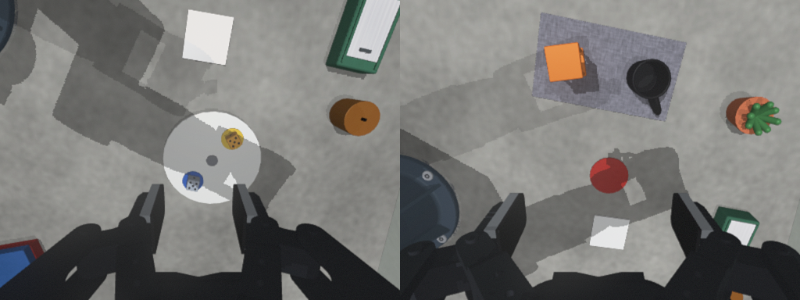

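Both dice are within about 1 mm of their pad centres, and the mug and hourglass stand on the mat where I put them. I'll return both now.

```bash
python3 - <<'E'
from fit import *
pick((.3907,.3044),.089,.12,zt=.26); place((.466,-.0700),.091,.12,zt=.26)
pick((.5249,.2794),.051,.36); place((.4633,.0752),.053,.36)
manip.move_ptp([.44,-.03,.37],R(0)); manip.dwell(.3)
p,d,K=shot("w9"); shot("s9","scene"); P=cloud(d,K); X,Y,Z=P[...,0],P[...,1],P[...,2]
box=lambda a,b,c,e:(X>a)&(X<b)&(Y>c)&(Y<e)&(Z<.14)
for n,bb,zz in (("hg",(.38,.56,-.13,.0),.112),("mug",(.38,.56,.0,.15),.088),("brass",(.49,.54,-.28,-.22),.044),("steel",(.41,.47,-.37,-.32),.044)):
    m=box(*bb)&(Z>zz)
    if m.any(): q=P[blob(m)]; print(n,len(q),rect(q[:,:2]),np.median(q[:,2]))
look(["tin"],"scene"); print(manip.current_time())
E
python3 -c "
import cv2,numpy as np
cv2.imwrite('pics/b9.png',cv2.resize(np.hstack([cv2.imread('pics/w9.png'),cv2.imread('pics/s9.png')]),(800,300)))"
```

```text
w 49.39417258530667
w 48.79752338572197 [ 0.2024839   0.62722909 -1.61834927]
placed F [-4.14593711 -0.5026424   6.48011662] t 51.025
w 59.76815611653427
w 59.66377032861564 [-0.97120875 -0.54013924 -2.83613103]
placed F [-4.89064448 -0.59875467  7.26597407] t 59.425
hg 1499 (array([ 0.4653, -0.07  ]), array([49.9, 50.3]), 6.7) 0.1199518644453151
mug 579 (array([0.4634, 0.0751]), array([60.6, 61. ]), 82.3) 0.09491043252983877
brass 188 (array([ 0.5174, -0.2547]), array([24. , 24.3]), 31.3) 0.0477271114922249
steel 167 (array([ 0.4389, -0.345 ]), array([24.9, 24. ]), 76.2) 0.04756906871298709
tin [([0.479, -0.057, 0.08], 0.26)]
60.5917
```

View pics/b9.png

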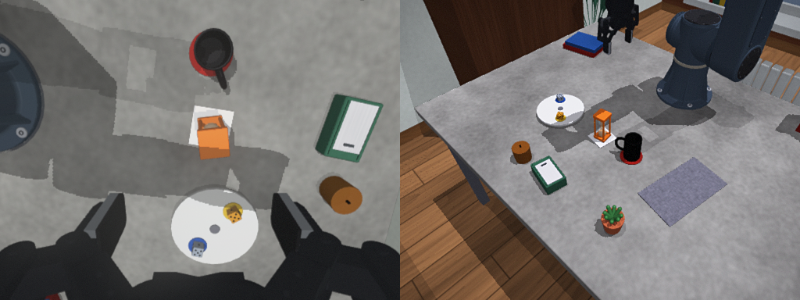

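Everything is home, upright and released, and the tin is visibly where it started. Handing in.

```bash
python3 -c "
from bench import manip
print(manip.sign_off())"
```

```text
the job is handed in; nothing more can be done
None
```

The dice are on their pads, the mug and hourglass are back home, and I handed the job in at about 61 s of the 128 s limit. Hand-in reports no verdict, so I don't know the score.

I moved the mug and then the hourglass onto the mat. The steel die then went onto the blue pad and the brass die onto the yellow pad, and after that the hourglass went back to its tile and the mug to its coaster.

These are the last depth-cloud fits, from the wrist camera:

| Object | Offset from its target's centre | Allowed |
|---|---|---|
| Mug on coaster | less than 1 mm | 13 mm |
| Hourglass on tile | about 1 mm | 13 mm |
| Brass die on yellow pad | about 1 mm | 12 mm |
| Steel die on blue pad | about 1 mm | 12 mm |

- **Standing and released:** heights matched everything standing upright, and the arm was raised clear of all of it.
- **Tin check failed:** the last search for the tin in the scene camera returned only a wrong, low-confidence hit (0.26) on the hourglass. The final pictures show the tin in its starting place, and the gripper never worked near it, but I did not measure its position.

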